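# Seat the seal-test coupler on the tilted nipple and hold it

### The job

Pick up the tall narrow steel coupler by its stem and press it squarely onto the tilted nipple of the white seal tester, past its snap, until the mouth sits flush on the flange. Its valve spring pushes back, so keep the grip and keep pushing: finish while still holding the coupler fully home. Leave everything else on the bench where it is, including the short wide coupler.

Things in the scene. Friction and masses are not known exactly. Their poses are not given: they have to be found in the camera images.
- coupler: The tall narrow steel coupler, loose, upright with its open mouth down, the same all round its z axis. Origin: centre of the mouth rim (underside); z up along its axis. From the mouth: a bell 40 mm across, 45 mm high, a flat shoulder, then a stem. Bore: flared from 28 to 20 mm across over 5 mm, a 20 mm lip to 12 mm depth, then a groove 25.6 mm across to the roof at 34 mm depth. 0.16 kg.
- coupler_stem (a point): Grip point on the coupler's axis, 67 mm above its mouth and mid-height of its solid round stem, 28 mm across and 45 mm long with dark rings (90 mm overall height). Fingertips can push on the shoulder at the stem's foot.
- fitting: The nipple, fixed on the tester's sloping panel, leaning 25 degrees from vertical to the tester's front. Origin: centre of the top face of its 42 mm flange, where the coupler's mouth sits when home; z points out along its axis. Brass nipple 17 mm across, 25 mm high; three 8 mm steel detent balls at 20 mm height bulge out to 24.6 mm across; a valve pin 8 mm across stands up to 41 mm. Slippery.
- nipple_tip (a point): Top of the valve pin on the nipple's axis, 41 mm from the flange when not pressed; fixed on the fitting, it does not move with the pin.
- valve (a joint): Travel of the valve pin into the nipple, m: 0 free; the coupler's roof touches it 7 mm before home, so it reads 0.007 with the coupler fully home. Spring 3 N at the start, 1.3 N per mm, so it pushes a released coupler back off home by some 4 to 5 mm, where the balls catch it.
- ball0 (a joint): Detent ball 1 of 3: how far it is squeezed into the nipple, m: 0 out, about 0.0023 while the coupler's lip rides over it, from about 19 to 9 mm before home (up to 10 N for the three); it snaps out into the groove, pulling the coupler in, 9 to 5 mm before home.
- ball1 (a joint): Detent ball 2 of 3: how far it is squeezed into the nipple, m: 0 out, about 0.0023 while the coupler's lip rides over it, from about 19 to 9 mm before home (up to 10 N for the three); it snaps out into the groove, pulling the coupler in, 9 to 5 mm before home.
- ball2 (a joint): Detent ball 3 of 3: how far it is squeezed into the nipple, m: 0 out, about 0.0023 while the coupler's lip rides over it, from about 19 to 9 mm before home (up to 10 N for the three); it snaps out into the groove, pulling the coupler in, 9 to 5 mm before home.
- tester: The seal tester, a fixed white wedge-shaped console, 180 mm deep, 160 mm wide; 30 mm high at its front, rising at 25 degrees to a flat top 86 mm high at the back, where a 52 mm dial gauge (up to 138 mm high) and a small display stand. Origin: underside, 70 mm behind its front edge; its front faces -x of its own frame; the nipple's flange centre lies 13 mm in front of the origin, at 63 mm height.
- wide_coupler: Bystander: a short wide steel coupler standing upright, bell 58 mm across and 30 mm high, stem 28 mm across, 62 mm high in all; its 44 mm bore is far too wide for the nipple. Origin: centre of its underside.
- phone: Bystander: opened phone, 150 x 73 x 8 mm, lying flat, long side along its x. Origin: centre of its underside.
- screwdriver: Bystander: screwdriver 150 mm long lying along its x. Origin: its middle, underside.
- dish: Bystander: steel screw dish 76 mm across, 22 mm high. Origin: centre of its underside.
- dispenser: Bystander: clear pump bottle 76 mm across, 190 mm high. Origin: centre of its underside.
- glue_block: Bystander: aluminium block 45 x 60 x 25 mm. Origin: centre of its underside.

How it is judged:
By the outcome, as a careful person would: the job done as asked, in the order asked, and still so for the second after the job is handed in, while the arm keeps its last pose, push and grip.
It also fails if it takes over 38 s, if anything falls off the work surface, if the arm or the gripper's body presses on something with over 40 N, if the wrist force passes 120 N, or if a joint passes its speed limit or range.

### The arm

A 7-joint arm with a two-finger parallel gripper is mounted at the origin on the work surface. World frame = base frame: x ahead of the robot, y to its left, z up, the work surface at z = 0. Lengths are in m, angles in rad, forces in N, time in s.
With the tool pointing down it reaches from about 0.425 to 0.975 m from the base axis. Payload 16.7 kg.
Tool frame: the origin (TCP) lies on the centre line of the jaws, within the pads' length; the fingertips stand 14 mm ahead of it and the grasp point (between the pads) lies 5 mm behind it (nose_length is the distance from the TCP to the fingertips, in m); z points along the fingers, y is the line along which they close (so a half turn about z gives the same grasp; the last joint's range is limited). The gripper opens to 85 mm and grips with 20 to 120 N. Pads are 22 mm wide; open, the fingers measure 114 mm over their backs; the gripper's body (76 mm by 85 mm) begins 54 mm behind the grasp point. The pads swing forward as they close: fully open they stand 13 mm farther back than shut.
Start: joints at [1.147, 0.426, 0.074, 1.606, -0.034, 1.111, -0.067], TCP at [0.182, -0.65, 0.245] pointing down, gripper open.
Joint ranges: [-2.85, 2.85], [-0.5, 2.14], [-1.23, 1.37], [0.21, 2.46], [-1.02, 4.16], [0.16, 2.05], [-2.73, 2.73]. Speed limits (rad/s): [1.89, 1.89, 2.39, 2.39, 3.01, 3.01, 3.01].

### API

Orientations are given as a unit quaternion [w, x, y, z].
In Python, from cell import observe, read_camera, camera_info, sign_off, boxes_of, trace, nose_length gives the robot as it stands. The module is installed in compiled form; this text tells all that it offers.
- The arm moves only by the shell command python3 -m pendant 'ROWS'. ROWS is JSON, a list of rows, each a list of 3 entries, a list of its own where there are three numbers: the turn, a rotation vector about the tool's x, y, z in rad, then the shift along the tool's x, y, z in mm, then the opening, from -1 (shut) to 1 (fully open). In form: [[[ax, ay, az], [tx, ty, tz], claw], ...]. A call has 1 to 5 rows; each row shifts and turns the commanded pose from where the row before left it, along the tool's axes as they then stand; what a row does not reach is not made up. A row lasts 1/8 s, in which the tool goes at most 62.5 mm and 10.7 degrees, less where a joint would pass 70% of its speed; a pose out of reach is approached as far as the arm can. A call with a gripper value outside its range is refused whole. The fingers move at their own pace and stop on an object; the grip force is fixed at half the most. Time passes only in rows, so rows that do not move let the fingers close. It gives the time, the measured TCP pose, the force, the opening and the grip force at its end, in the units of the state.
- observe(): the state, without advancing time (a new reading comes with each control period).
- read_camera(name): name is "scene" or "top" or "wrist"; returns (picture, depth): 420x560x3 uint8, blue, green, red; 420x560 float32, m along the optical axis (not along the pixel's ray), 0 where there is no reading.
- camera_info(name): a dict with "mtx" (3x3 intrinsics, pixels), "k1" (the pictures are not rectified: a ray, as slopes to the right and down, at radius r is drawn at 1 + k1 r^2 times it, then the intrinsics apply), "rvec" (rotation vector, rad) and "tvec" (3), from world to camera coordinates, as OpenCV has them; the wrist camera has in their place "tool_from_camera" (4x4, takes a point from camera to tool coordinates, whose origin is the TCP and whose axes are the flange's). Camera axes: x right, y down, z forward; pixel columns grow to the right and rows downward; lengths in m; the calibration is good to about 2 mm. A picture is of the moment at which its call begins: read the wrist's pose just before it. camera_info takes no time and is no camera call.
- sign_off(): hands the job in; it is judged then, once.
Trained networks look in the newest picture that a camera, given by its name, has taken for a name from the list of things; names that differ only in an ending like _2 or _b are one class to them, and where a whole thing is asked for, a point or a joint stands for the part that bears it (a point fixed in the world has none). Each returns a list of dicts, best first, with "p" (0 to 1); they miss things now and then, are a little off and sometimes report something else, mostly with a low value. They report only what shows in the picture. A call takes as long as a camera call.
- boxes_of(camera, label): "xyz" ([x, y, z] in m, in the coordinates of the camera as it stood for that picture, good to about 4 mm: the middle of the surface that is visible of it).
- trace(camera, label): "mask" (420x560 bool, what is visible of it).
The state is a dict: "time_s": time; "joint_pos": joint angles; "qd": joint speeds; "tau": joint torques, N m; "tcp_pos": TCP position; "eef_rot": TCP orientation; "force": force on the tool from outside, world axes, zero at the start; "ft_torque": the same for the moment, N m; "width": finger opening in m; "grasp_force": force on a finger pad.
Only numpy, scipy, OpenCV 4.12 (cv2) and the standard library are available. Lean on these libraries where they do the work, as an engineer would, in place of code of your own. Each camera call takes 0.05 s, during which the arm holds its last target. There are 200 camera calls.

## Working session

There is one attempt and no reset: what is moved stays moved. The work goes in short steps, Python scripts to look and compute and a shell command to move; the robot and the scene stay as the last step left them, time stands still between calls to the robot, and variables do not carry over. Pictures are saved under pics/ and viewed, at most 10 in all, crops included, and the job is handed in when it is done.

```bash
mkdir -p pics; cat > h.py <<'E'
import numpy as np, cv2
from scipy.spatial.transform import Rotation as R
from cell import *
def T_world_cam(name, s=None):
    i=camera_info(name); T=np.eye(4)
    if 'rvec' in i:
        T[:3,:3]=cv2.Rodrigues(np.array(i['rvec'],float))[0]; T[:3,3]=np.ravel(i['tvec']); return np.linalg.inv(T)
    s=s or observe(); T[:3,:3]=R.from_quat(np.array(s['eef_rot'])[[1,2,3,0]]).as_matrix(); T[:3,3]=s['tcp_pos']
    return T@np.array(i['tool_from_camera'])
def cloud(name,depth,mask,T):
    i=camera_info(name); v,u=np.nonzero(mask&(depth>0))
    d=np.array([i['k1'],0,0,0],float)
    n=cv2.undistortPoints(np.c_[u,v].astype(float)[:,None],np.array(i['mtx'],float),d)[:,0]
    z=depth[v,u]; p=np.c_[n*z[:,None],z]
    return p@T[:3,:3].T+T[:3,3]
E
python3 - <<'E'
from h import *
for c in ['scene','top']:
    T=T_world_cam(c); im,d=read_camera(c); cv2.imwrite(f'pics/{c}0.png',im); np.save(f'{c}.npy',d)
    for l in ['coupler','fitting','tester','wide_coupler','nipple_tip','dispenser','dish','phone','glue_block','screwdriver']:
        b=boxes_of(c,l)
        for x in b[:2]: print(c,l,round(x['p'],2),np.round(T[:3,:3]@x['xyz']+T[:3,3],3))
    for l in ['coupler','fitting','tester']:
        for m in trace(c,l)[:1]:
            P=cloud(c,d,m['mask'],T); print(c,l,m['p'],len(P),np.percentile(P,[2,50,98],axis=0).round(3).tolist())
print(nose_length if not callable(nose_length) else nose_length(),observe()['time_s'])
E
```

```text
scene coupler 0.96 [ 0.503 -0.155  0.048]
scene fitting 0.68 [0.62  0.133 0.074]
scene tester 0.58 [0.726 0.112 0.067]
scene tester 0.56 [ 0.737 -0.13   0.014]
scene wide_coupler 0.56 [ 0.54  -0.329  0.023]
scene nipple_tip 0.67 [0.621 0.128 0.071]
scene dispenser 0.94 [0.474 0.415 0.09 ]
scene dish 0.84 [ 0.735 -0.128  0.014]
scene phone 0.72 [ 0.508 -0.158  0.047]
scene phone 0.66 [0.418 0.034 0.012]
scene glue_block 0.64 [ 0.386 -0.252  0.023]
scene screwdriver 0.62 [ 0.737 -0.297  0.024]
scene screwdriver 0.6 [0.726 0.112 0.066]
scene coupler 0.62 516 [[0.481, -0.172, 0.001], [0.506, -0.155, 0.045], [0.515, -0.133, 0.092]]
scene fitting 0.58 177 [[0.507, 0.114, 0.001], [0.619, 0.131, 0.071], [0.638, 0.186, 0.096]]
scene tester 0.98 4708 [[0.566, 0.047, 0.002], [0.722, 0.111, 0.066], [0.744, 0.202, 0.132]]
top coupler 0.48 [ 0.491 -0.152  0.062]
top fitting 0.43 [0.614 0.129 0.067]
top tester 0.85 [0.648 0.13  0.075]
top wide_coupler 0.88 [ 0.526 -0.318  0.033]
top nipple_tip 0.43 [0.615 0.131 0.068]
top dispenser 0.56 [0.446 0.419 0.119]
top dispenser 0.43 [0.614 0.129 0.067]
top dish 0.89 [ 0.743 -0.136  0.013]
top phone 0.95 [0.407 0.035 0.008]
top glue_block 0.71 [ 0.372 -0.249  0.025]
top screwdriver 0.64 [ 0.723 -0.289  0.023]
top coupler 0.68 139 [[0.599, 0.114, 0.057], [0.616, 0.13, 0.069], [0.632, 0.149, 0.102]]
top fitting 0.55 138 [[0.599, 0.114, 0.057], [0.617, 0.131, 0.069], [0.633, 0.149, 0.102]]
top tester 0.82 3543 [[0.56, 0.053, 0.03], [0.645, 0.129, 0.073], [0.732, 0.207, 0.133]]
0.014 1.4
```

```bash
python3 - <<'E'
from h import *
T=T_world_cam('top'); im,d=read_camera('top')
m=[x for x in trace('top','tester')][0]['mask']
P=cloud('top',d,m,T)
# panel plane by ransac
rng=np.random.default_rng(0);best=None;Q=P[(P[:,2]>.03)&(P[:,2]<.085)]
for _ in range(500):
    a=Q[rng.choice(len(Q),3,False)];n=np.cross(a[1]-a[0],a[2]-a[0]);l=np.linalg.norm(n)
    if l<1e-5: continue
    n/=l; n*=np.sign(n[2])
    if n[2]>.95: continue
    k=abs((Q-a[0])@n)<.002
    if best is None or k.sum()>best.sum(): best=k
c=Q[best].mean(0);n=np.linalg.svd(Q[best]-c,full_matrices=False)[2][2];n*=np.sign(n[2])
print(best.sum(),len(Q),c,n,np.degrees(np.arccos(n[2])),np.degrees(np.arctan2(-n[1],-n[0])))
print(cv2.minAreaRect(P[:,:2][P[:,2]>.028].astype(np.float32)))
a=cv2.imread('pics/scene0.png');b=cv2.resize(im,(560,420))
o=np.hstack([a,b]);cv2.imwrite('pics/a.png',cv2.resize(o,(800,300)))
for c in['scene','top']:
    d=np.load(c+'.npy');T=T_world_cam(c);A=cloud(c,d,d>0,T)
    for nm,xy,zr in[('stem',(.495,-.152),(.05,.086)),('stemtop',(.495,-.152),(.087,.095)),('bell',(.495,-.152),(.005,.04))]:
        k=(np.hypot(*(A[:,:2]-xy).T)<.035)&(A[:,2]>zr[0])&(A[:,2]<zr[1])
        if k.sum()>3: print(c,nm,k.sum(),A[k].mean(0).round(4),A[k].min(0).round(4),A[k].max(0).round(4))
E
```

```text
Traceback (most recent call last):
IndexError: list index out of range
```

Network missed; use a depth crop around the known tester position instead.

```bash
python3 - <<'E'
from h import *
T=T_world_cam('top'); d=np.load('top.npy'); P=cloud('top',d,d>0,T)
P=P[(P[:,0]>.53)&(P[:,0]<.78)&(P[:,1]>.02)&(P[:,1]<.24)&(P[:,2]>.027)]
rng=np.random.default_rng(0);best=None;Q=P[(P[:,2]>.03)&(P[:,2]<.085)]
for _ in range(500):
    a=Q[rng.choice(len(Q),3,False)];n=np.cross(a[1]-a[0],a[2]-a[0]);l=np.linalg.norm(n)
    if l<1e-5: continue
    n/=l; n*=np.sign(n[2])
    if n[2]>.95: continue
    k=abs((Q-a[0])@n)<.002
    if best is None or k.sum()>best.sum(): best=k
c=Q[best].mean(0);n=np.linalg.svd(Q[best]-c,full_matrices=False)[2][2];n*=np.sign(n[2])
print(best.sum(),len(Q),c,n,np.degrees(np.arccos(n[2])),np.degrees(np.arctan2(-n[1],-n[0])))
print(cv2.minAreaRect(P[:,:2].astype(np.float32)))
a=cv2.imread('pics/scene0.png');b=cv2.imread('pics/top0.png')
cv2.imwrite('pics/a.png',cv2.resize(np.hstack([a,b]),(800,300)))
for c in['scene','top']:
    d=np.load(c+'.npy');T=T_world_cam(c);A=cloud(c,d,d>0,T)
    for nm,xy,zr in[('stem',(.495,-.152),(.05,.086)),('stemtop',(.495,-.152),(.087,.095)),('bell',(.495,-.152),(.005,.04))]:
        k=(np.hypot(*(A[:,:2]-xy).T)<.035)&(A[:,2]>zr[0])&(A[:,2]<zr[1])
        if k.sum()>3: print(c,nm,k.sum(),A[k].mean(0).round(4),A[k].min(0).round(4),A[k].max(0).round(4))
s=observe();print(camera_info('wrist')['tool_from_camera'],s['eef_rot'],s['force'],T_world_cam('scene')[:3,3])
E
```

```text
1249 2544 [0.61678842 0.13206344 0.05843091] [-0.42340051  0.03242142  0.90536228] 25.127879639590127 -4.378814489911668
((0.6470606327056885, 0.1299099326133728), (0.16081549227237701, 0.17870266735553741), 86.14933776855469)
scene stem 147 [ 0.5043 -0.155   0.0684] [ 0.4874 -0.1668  0.0501] [ 0.5109 -0.1392  0.086 ]
scene stemtop 65 [ 0.4974 -0.1531  0.0902] [ 0.4808 -0.1662  0.0871] [ 0.509  -0.1397  0.0935]
scene bell 191 [ 0.5089 -0.1553  0.0231] [ 0.4913 -0.173   0.0051] [ 0.5173 -0.1333  0.04  ]
top stem 24 [ 0.4898 -0.1451  0.0722] [ 0.4776 -0.1542  0.0558] [ 0.5041 -0.1411  0.0848]
top stemtop 57 [ 0.492  -0.1544  0.0908] [ 0.4795 -0.1651  0.0871] [ 0.5049 -0.1421  0.0947]
top bell 37 [ 0.487  -0.1441  0.016 ] [ 0.462  -0.1852  0.0052] [ 0.5221 -0.1191  0.0392]
[[ 6.86809155e-04 -9.64474406e-01 -2.64175413e-01  6.62130901e-02]
 [ 9.99999753e-01  6.23789911e-04  3.22435693e-04  6.24145612e-04]
 [-1.46191016e-04 -2.64175569e-01  9.64474597e-01 -1.28118398e-01]
 [ 0.00000000e+00  0.00000000e+00  0.00000000e+00  1.00000000e+00]] [-2.95179563e-05  9.90645408e-01  1.36461258e-01 -1.38028522e-07] [0.06485529 0.03983072 0.47910058] [ 1.40844092 -0.34611878  0.72912434]
```

View pics/a.png

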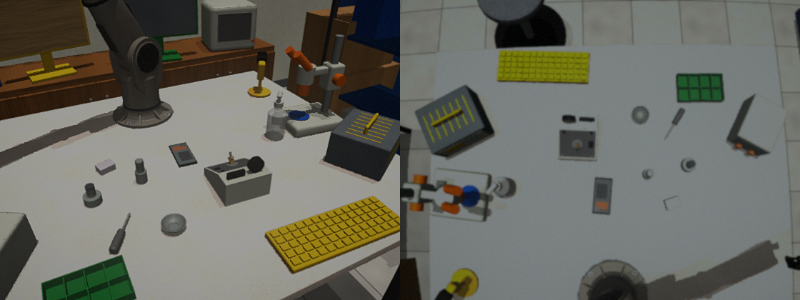

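The nipple at scene (233,157) leans toward the robot. The coupler stands at scene (140,170), with the area around it clear. Measured heights (90 mm coupler, 25.1° panel) match the given sizes. I'll move above the coupler and align the tool yaw to −4°.

```bash
R='-'; python3 -m pendant '[[[0,0,0],[36,-33,3.5],1],[[0,0,0],[36,-33,3.5],1],[[0,0,0],[36,-33,3.5],1],[[0,0,0],[36,-33,3.5],1],[[0,0,0],[36,-33,3.5],1]]' >/dev/null
python3 -m pendant '[[[0,0,0],[36,-33,3.5],1],[[0,0,0],[36,-33,3.5],1],[[0,0,0],[36,-33,3.5],1],[[0,0,0],[36,-33,3.5],1],[[0,0,0],[36,-33,3.5],1]]'
python3 -m pendant '[[[0,0,0],[36,-33,3.5],1],[[0,0,0],[36,-33,3.5],1],[[0,0,0.173],[0,0,0],1],[[0,0,0.173],[0,0,0],1],[[0,0,0],[0,0,0],1]]'
cat >> h.py <<'E'
def plan(pos,Rt,s=None):
    s=s or observe(); R0=R.from_quat(np.array(s['eef_rot'])[[1,2,3,0]])
    print('t',s['time_s'],'tcp',np.round(s['tcp_pos'],4),'z',R0.as_matrix()[:,2].round(4),'x',R0.as_matrix()[:,0].round(4))
    if Rt is not None: print('turn',(R0.inv()*R.from_matrix(Rt)).as_rotvec().round(4))
    print('shift mm (current axes)',(R0.inv().apply(np.array(pos)-s['tcp_pos'])*1000).round(1))
    if Rt is not None: print('shift mm (target axes)',((np.array(pos)-s['tcp_pos'])@Rt*1000).round(1))
def frame(z,yaw):
    z=np.array(z)/np.linalg.norm(z); x=np.array([np.cos(yaw),np.sin(yaw),0]); x-=z*(x@z); x/=np.linalg.norm(x)
    return np.c_[x,np.cross(z,x),z]
E
python3 - <<'E'
from h import *
s=observe();T=T_world_cam('wrist',s);im,d=read_camera('wrist');cv2.imwrite('pics/w1.png',im)
A=cloud('wrist',d,d>0,T);np.save('w1.npy',A)
for zr in[(.048,.086),(.086,.096),(.005,.042)]:
    k=(np.hypot(*(A[:,:2]-(.494,-.154)).T)<.035)&(A[:,2]>zr[0])&(A[:,2]<zr[1]);B=A[k]
    if len(B)>5:print(zr,len(B),np.median(B,0).round(4),cv2.minEnclosingCircle(B[:,:2].astype(np.float32)))
plan((.494,-.154,.2),frame((0,0,-1),-.072))
E
```

```text
time_s: 2.75
tcp_pos: [0.4406, -0.2335, 0.2105]
eef_rot: [0.0, 0.991, 0.136, 0.0]
force: [1.2, -0.2, 0.2]
width: 0.0857
grasp_force: 0.0
time_s: 3.38
tcp_pos: [0.4914, -0.1517, 0.2034]
eef_rot: [0.0, 0.999, -0.036, 0.0]
force: [0.1, 1.2, 0.0]
width: 0.0853
grasp_force: 0.0
(0.048, 0.086) 294 [ 0.504  -0.1562  0.0706] ((0.49363967776298523, -0.15584920346736908), 0.014246907085180283)
(0.086, 0.096) 1034 [ 0.4923 -0.1557  0.0891] ((0.49157512187957764, -0.15542753040790558), 0.014288056641817093)
(0.005, 0.042) 216 [ 0.5096 -0.1561  0.0249] ((0.4952573776245117, -0.15478405356407166), 0.019663292914628983)
t 3.425 tcp [ 0.4914 -0.1517  0.2034] z [ 2.e-04 -1.e-04 -1.e+00] x [ 9.977e-01 -6.820e-02  2.000e-04]
turn [ 0.     -0.0002  0.0037]
shift mm (current axes) [2.8 2.1 3.4]
shift mm (target axes) [2.8 2.1 3.4]
```

View pics/w1.png

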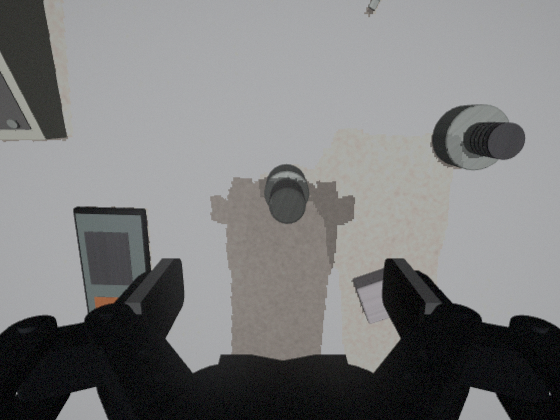

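The coupler at wrist (287,195) is centred between the jaws, and the wide coupler at (480,135) is well clear. I'll descend and grip.

```bash
python3 -m pendant '[[[0,0,0],[1.9,3.7,32],1],[[0,0,0],[0,0,35],1],[[0,0,0],[0,0,35],1],[[0,0,0],[0,0,25],1],[[0,0,0],[0,0,14],1]]'
python3 -m pendant '[[[0,0,0],[0,0,0],0.2],[[0,0,0],[0,0,0],-0.1],[[0,0,0],[0,0,0],-0.5],[[0,0,0],[0,0,0],-1],[[0,0,0],[0,0,0],-1]]'
python3 -m pendant '[[[0,0,0],[0,0,0],-1],[[0,0,0],[0,0,0],-1]]'
```

```text
time_s: 4.05
tcp_pos: [0.4926, -0.1556, 0.0613]
eef_rot: [-0.0, 0.999, -0.035, -0.001]
force: [0.4, -0.5, 0.2]
width: 0.0854
grasp_force: 0.0
time_s: 4.68
tcp_pos: [0.4936, -0.1557, 0.0633]
eef_rot: [0.0, 0.999, -0.036, 0.001]
force: [-1.3, 0.5, 7.2]
width: 0.0266
grasp_force: 58.4
time_s: 4.92
tcp_pos: [0.4936, -0.1557, 0.0633]
eef_rot: [0.0, 0.999, -0.036, 0.001]
force: [-1.2, -0.0, 7.7]
width: 0.027
grasp_force: 58.4
```

```bash
python3 -m pendant '[[[0,0,0],[0,0,-20],-1],[[0,0,0],[0,0,-40],-1],[[0,0,0],[0,0,-45],-1],[[0,0,0],[0,0,-32],-1],[[0,0,0],[0,0,0],-1]]'
python3 -m pendant '[[[0,0,0],[1.4,-30,0],-1],[[0,0,0],[1.4,-53,0],-1],[[0,0,0],[1.4,-55,0],-1],[[0,0,0],[1.4,-55,0],-1],[[0,0,0],[1.4,-55,0],-1]]'
python3 -m pendant '[[[0,0,0],[1.4,-46,0],-1],[[0,0.1454,0],[0,0,0],-1],[[0,0.1454,0],[0,0,0],-1],[[0,0.1454,0],[0,0,0],-1],[[0,0,0],[0,0,0],-1]]'
cat > look.py <<'E'
from h import *
import sys
s=observe();T=T_world_cam('wrist',s);im,d=read_camera('wrist');cv2.imwrite(f'pics/{sys.argv[1]}.png',im)
A=cloud('wrist',d,d>0,T);np.savez(sys.argv[1],A=A,d=d,T=T,pos=s['tcp_pos'],q=s['eef_rot'],C=im[d>0])
for l in['fitting','nipple_tip']:
    for x in boxes_of('wrist',l)[:2]: print(l,round(x['p'],2),(T[:3,:3]@x['xyz']+T[:3,3]).round(4))
plan((.5225,.137,.19),frame((.4215,-.0302,-.906),-.072),s); print(s['force'],s['width'])
E
python3 look.py w2
```

```text
time_s: 5.55
tcp_pos: [0.4942, -0.1559, 0.2021]
eef_rot: [0.001, 0.999, -0.036, 0.002]
force: [-0.3, -0.8, -1.7]
width: 0.0265
grasp_force: 59.1
time_s: 6.18
tcp_pos: [0.5174, 0.0928, 0.1987]
eef_rot: [0.0, 0.999, -0.036, -0.0]
force: [0.0, -0.0, -1.9]
width: 0.0266
grasp_force: 59.2
time_s: 6.8
tcp_pos: [0.5203, 0.137, 0.1982]
eef_rot: [0.008, 0.976, -0.034, 0.216]
force: [-0.5, 0.2, -1.0]
width: 0.0269
grasp_force: 59.4
fitting 0.57 [0.614  0.1297 0.067 ]
nipple_tip 0.56 [0.6123 0.1309 0.0692]
t 6.8 tcp [0.5203 0.137  0.1982] z [ 0.4207 -0.0308 -0.9067] x [ 0.9045 -0.0626  0.4218]
turn [0.0007 0.001  0.0027]
shift mm (current axes) [-1.5 -0.2  8.4]
shift mm (target axes) [-1.5 -0.2  8.4]
[-0.50829179  0.16161636 -1.00947005] 0.02691333259590878
```

View pics/w2.png

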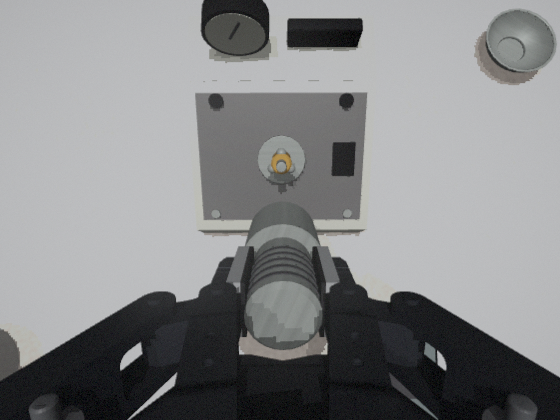

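Flange centred near wrist pixel (282,160), coupler well seated in the jaws at (283,270). Both visible, so I'll fit the two axes in the tool frame.

```bash
cat > fit.py <<'E'
from h import *
import sys
from scipy.optimize import least_squares
f=np.load(sys.argv[1]+'.npz');Rt=R.from_quat(f['q'][[1,2,3,0]]).as_matrix();B=(f['A']-f['pos'])@Rt*1000  # tool mm
r=np.hypot(B[:,0],B[:,1])
st=B[(r<20)&(B[:,2]>-24)&(B[:,2]<12)&(abs(B[:,1])<11)&(B[:,0]>0)]
be=B[(r<26)&(B[:,2]>24)&(B[:,2]<58)&(B[:,0]>-2)]
P=np.r_[st,be];rad=np.r_[np.full(len(st),14.),np.full(len(be),20.)]
g=lambda p:np.hypot(P[:,0]-p[0]-p[2]*P[:,2],P[:,1]-p[1]-p[3]*P[:,2])-rad
q=least_squares(g,[0,0,0,0],loss='soft_l1').x;e=g(q)
print('coupler',len(st),len(be),'off',q[:2].round(2),'tilt deg',np.degrees(q[2:]).round(2),'res',np.std(e).round(2),'at mouth',(q[:2]+q[2:]*63).round(2))
sh=B[(r<26)&(B[:,2]>5)&(B[:,2]<30)&(r>16.5)];print('shoulder z?',np.percentile(sh[:,2],[5,25,50]).round(1) if len(sh) else None)
W=f['A'];F0=np.array([.614,.131,.063]);near=np.hypot(*(W[:,:2]-F0[:2]).T)<.075
Q=B[near&(W[:,2]<.12)&(B[:,2]>100)]
# panel plane
rng=np.random.default_rng(0);best=None
for _ in range(400):
    a=Q[rng.choice(len(Q),3,False)];n=np.cross(a[1]-a[0],a[2]-a[0]);l=np.linalg.norm(n)
    if l<50: continue
    n/=l;n*=-np.sign(n[2]);k=abs((Q-a[0])@n)<1.5
    if best is None or k.sum()>best.sum():best=k
c=Q[best].mean(0);n=np.linalg.svd(Q[best]-c,full_matrices=False)[2][2];n*=-np.sign(n[2])
print('panel',best.sum(),'normal(tool)',n.round(4),'world',(Rt@n).round(4))
h=(Q-c)@n;print('h hist',np.histogram(h,bins=[-2,-1,0,1,2,3,4,5,6,7,8,10,15,20,30,45,60])[0])
fl=Q[(h>2.5)&(h<10)]
fl=fl[np.hypot(*(fl-np.median(fl,0))[:,:2].T)<26]
hf=np.median((fl-c)@n);print('flange h',hf,len(fl),'encl circ',cv2.minEnclosingCircle(fl[:,:2].astype(np.float32)),'rect mid',((fl.min(0)+fl.max(0))/2).round(2),'z med',np.median(fl[:,2]).round(2))
top=Q[(h-hf>20)&(h-hf<48)];top=top[np.hypot(*(top-np.median(fl,0))[:,:2].T)<26]
for lo,hi in[(12,24),(24,28),(28,39),(39,44)]:
    t=Q[(h-hf>lo)&(h-hf<hi)];t=t[np.hypot(*(t-np.median(fl,0))[:,:2].T)<20]
    if len(t)>2:print(lo,hi,len(t),t.mean(0).round(2),t.min(0).round(1),t.max(0).round(1))
o=np.mean(((fl.min(0)+fl.max(0))/2)[:2]);m=np.array(cv2.minEnclosingCircle(fl[:,:2].astype(np.float32))[0]);F=np.r_[m,np.median(fl[:,2])];print('flange world',(Rt@F/1000+f['pos']).round(4))
E
python3 fit.py w2
```

```text
coupler 2062 1110 off [-2.33  0.71] tilt deg [-0.16 -0.36] res 0.27 at mouth [-2.5   0.32]
shoulder z? [ 6.1 18.3 19.7]
panel 17779 normal(tool) [ 0.001   0.0016 -1.    ] world [-0.4199  0.0291  0.9071]
h hist [1845 7330 7720 1903  242  226  551  563  107    4    0    4    4  276
  113   79]
flange h 5.027395933249246 1270 encl circ ((33.721412658691406, -0.6719476580619812), 24.084983825683594) rect mid [ 33.76  -1.08 162.87] z med 162.71
12 24 163 [ 30.75  -0.52 140.24] [ 21.3 -11.2 138.7] [ 41.2  10.  150.7]
24 28 203 [ 30.16  -0.79 137.7 ] [ 21.4 -10.2 134.8] [ 39.    8.3 138.7]
28 39 16 [ 32.32  -0.77 129.1 ] [ 30.2  -4.5 123.8] [ 33.1   2.6 134.5]
39 44 87 [ 29.37  -0.73 121.8 ] [ 25.6  -4.3 120.1] [ 33.2   2.5 123.5]
flange world [0.6193 0.1305 0.0649]
```

```bash
cat >> fit.py <<'E'
print('---');k=(abs((Q-c)@n-hf)<1.3)&(np.hypot(Q[:,0]-30,Q[:,1]+.8)<35);fl=Q[k]
print(np.percentile(fl[:,:2],[0,.5,1,2,5,50,95,98,99,99.5,100],axis=0).round(1).T)
p=least_squares(lambda p:0,[0]) if 0 else None
# disc fit: maximise in-disc count minus out
best=max(((np.hypot(fl[:,0]-x,fl[:,1]-y)<21).sum(),x,y) for x in np.arange(24,40,.5) for y in np.arange(-6,5,.5));print('disc',best)
pl=Q[(abs((Q-c)@n)<1.2)&(np.hypot(Q[:,0]-30,Q[:,1]+.8)<40)]
print('hole in panel: min count', min(((np.hypot(pl[:,0]-x,pl[:,1]-y)<21).sum(),x,y) for x in np.arange(24,40,.5) for y in np.arange(-6,5,.5)))
E
python3 fit.py w2 | sed -n '/---/,$p'
```

```text
---
[[  9.2   9.4  10.1  10.4  12.1  32.3  46.8  48.5  49.3  49.3  50.1]
 [-21.6 -20.8 -20.6 -19.8 -18.2  -1.5  16.6  17.7  18.5  19.3  19.5]]
disc (np.int64(1197), np.float64(29.5), np.float64(-1.0))
hole in panel: min count (np.int64(14), np.float64(28.5), np.float64(-1.0))
```

Flange disc (29.5, −1.0) and pin top (29.4, −0.8) agree, and their 41 mm spacing checks out. Shift required: x +32, y −1.2, then 99 mm to home.

```bash
python3 -m pendant '[[[0,0,0],[16,-0.6,0],-1],[[0,0,0],[16,-0.6,0],-1],[[0,0,0],[0,0,25],-1],[[0,0,0],[0,0,25],-1],[[0,0,0],[0,0,0],-1]]'
python3 - <<'E'
from h import *
f=np.load('w2.npz');Rt=R.from_quat(f['q'][[1,2,3,0]]).as_matrix()
s=observe();print('moved in w2 tool axes',((s['tcp_pos']-f['pos'])@Rt*1000).round(2),np.round(s['force'],1))
im,d=read_camera('wrist');cv2.imwrite('pics/w3.png',im[60:360,100:460])
plan(f['pos']+Rt@[.0319,-.0012,.0994],Rt,s)
E
```

```text
time_s: 7.58
tcp_pos: [0.5729, 0.134, 0.166]
eef_rot: [0.008, 0.976, -0.036, 0.215]
force: [0.4, -0.3, -1.0]
width: 0.0267
grasp_force: 59.4
moved in w2 tool axes [34.19 -0.69 51.43] [ 0.4 -0.3 -1. ]
t 7.575 tcp [0.5729 0.134  0.166 ] z [ 0.4185 -0.0317 -0.9077] x [ 0.9053 -0.066   0.4197]
turn [ 0.001   0.0024 -0.0034]
shift mm (current axes) [-2.2 -0.5 48. ]
shift mm (target axes) [-2.3 -0.5 48. ]
```

View pics/w3.png

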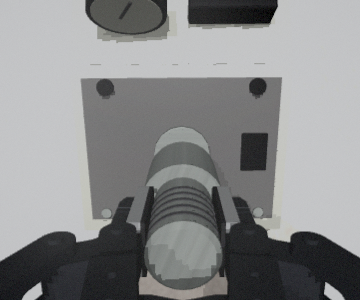

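The coupler is over the flange, but x overshot by 2 mm. I'll correct that, advance to just above the nipple and check again.

```bash
python3 -m pendant '[[[0.001,0.0024,-0.003],[-2.2,-0.5,0],-1],[[0,0,0],[0,0,0],-1],[[0,0,0],[0,0,10],-1],[[0,0,0],[0,0,9],-1],[[0,0,0],[0,0,0],-1]]'
cat > chk.py <<'E'
from h import *
f=np.load('w2.npz');Rt=R.from_quat(f['q'][[1,2,3,0]]).as_matrix();s=observe()
plan(f['pos']+Rt@[.0319,-.0012,.0994],Rt,s);print('force tool',(np.array(s['force'])@Rt).round(1),s['width'])
E
python3 chk.py
```

```text
time_s: 8.25
tcp_pos: [0.5787, 0.1347, 0.1487]
eef_rot: [0.008, 0.976, -0.034, 0.217]
force: [-0.5, -0.2, -1.9]
width: 0.0265
grasp_force: 59.4
t 8.25 tcp [0.5787 0.1347 0.1487] z [ 0.4229 -0.03   -0.9057] x [ 0.9036 -0.062   0.4239]
turn [-0.0009 -0.0023  0.0006]
shift mm (current axes) [-0.2  0.7 29.9]
shift mm (target axes) [-0.1  0.7 29.9]
force tool [-1.3  0.2  1.5] 0.026520363052838693
```

```bash
python3 -m pendant '[[[0,0,0],[0,0.4,4],-1],[[0,0,0],[0,0,4],-1],[[0,0,0],[0,0,3],-1],[[0,0,0],[0,0,0],-1]]' && python3 chk.py
python3 -m pendant '[[[0,0,0],[0,0,3],-1],[[0,0,0],[0,0,3],-1],[[0,0,0],[0,0,2],-1],[[0,0,0],[0,0,0],-1]]' && python3 chk.py
```

```text
time_s: 8.75
tcp_pos: [0.583, 0.1337, 0.139]
eef_rot: [0.008, 0.976, -0.034, 0.217]
force: [-2.3, -1.7, -1.0]
width: 0.0265
grasp_force: 59.9
t 8.75 tcp [0.583  0.1337 0.139 ] z [ 0.4228 -0.0302 -0.9057] x [ 0.9036 -0.0623  0.4239]
turn [-0.0007 -0.0023  0.0003]
shift mm (current axes) [-0.1  0.  19.2]
shift mm (target axes) [-0.   0.  19.2]
force tool [-2.4  1.9 -0. ] 0.02653672116310447
time_s: 9.25
tcp_pos: [0.5865, 0.1335, 0.1319]
eef_rot: [0.008, 0.976, -0.034, 0.217]
force: [-2.3, -0.2, -3.2]
width: 0.0266
grasp_force: 59.5
t 9.25 tcp [0.5865 0.1335 0.1319] z [ 0.423  -0.03   -0.9056] x [ 0.9035 -0.0623  0.4241]
turn [-0.001  -0.0025  0.0003]
shift mm (current axes) [-0.2  0.1 11.3]
shift mm (target axes) [-0.2  0.1 11.3]
force tool [-3.4  0.3  2. ] 0.026625638735429676
```

```bash
python3 -m pendant '[[[0,0,0],[0,0,3],-1],[[0,0,0],[0,0,2],-1],[[0,0,0],[0,0,0],-1]]' && python3 chk.py
python3 -m pendant '[[[0,0,0],[0,0,2],-1],[[0,0,0],[0,0,2],-1],[[0,0,0],[0,0,0],-1]]' && python3 chk.py
```

```text
time_s: 9.62
tcp_pos: [0.5888, 0.1335, 0.1272]
eef_rot: [0.008, 0.976, -0.034, 0.217]
force: [2.0, -0.1, -10.3]
width: 0.0269
grasp_force: 59.5
t 9.625 tcp [0.5888 0.1335 0.1272] z [ 0.423  -0.0299 -0.9056] x [ 0.9035 -0.0623  0.4241]
turn [-0.0011 -0.0025  0.0003]
shift mm (current axes) [-0.3  0.2  6.1]
shift mm (target axes) [-0.3  0.2  6.1]
force tool [-2.6 -0.1 10.2] 0.026916195718687627
time_s: 10.0
tcp_pos: [0.5908, 0.1334, 0.1244]
eef_rot: [0.008, 0.975, -0.034, 0.218]
force: [-7.2, -2.1, 4.7]
width: 0.0268
grasp_force: 60.7
t 10.0 tcp [0.5908 0.1334 0.1244] z [ 0.4241 -0.0297 -0.9051] x [ 0.9029 -0.0625  0.4252]
turn [-0.0014 -0.0037  0.    ]
shift mm (current axes) [-0.9  0.3  2.7]
shift mm (target axes) [-0.9  0.3  2.7]
force tool [-4.4  2.6 -7.3] 0.026795253642065146
```

Snapped through the balls. I'll trim x slightly and keep pushing.

```bash
python3 -m pendant '[[[0,-0.002,0],[-0.6,0,2],-1],[[0,0,0],[0,0,2],-1],[[0,0,0],[0,0,0],-1]]' && python3 chk.py
python3 -m pendant '[[[0,0,0],[0,0,2],-1],[[0,0,0],[0,0,0],-1],[[0,0,0],[0,0,0],-1]]' && python3 chk.py
```

```text
time_s: 10.38
tcp_pos: [0.5923, 0.1339, 0.1219]
eef_rot: [0.007, 0.975, -0.034, 0.218]
force: [-20.3, -2.6, 27.7]
width: 0.027
grasp_force: 63.7
t 10.375 tcp [0.5923 0.1339 0.1219] z [ 0.4242 -0.0285 -0.9051] x [ 0.9029 -0.0625  0.4252]
turn [-0.0026 -0.0037 -0.    ]
shift mm (current axes) [-1.3  0.9 -0.2]
shift mm (target axes) [-1.3  0.9 -0.2]
force tool [ -6.5   4.  -33.5] 0.026997154829961973
time_s: 10.75
tcp_pos: [0.5934, 0.1342, 0.1211]
eef_rot: [0.007, 0.975, -0.034, 0.218]
force: [-32.0, -2.8, 47.2]
width: 0.0267
grasp_force: 66.3
t 10.75 tcp [0.5934 0.1342 0.1211] z [ 0.4254 -0.028  -0.9046] x [ 0.9024 -0.0626  0.4263]
turn [-0.0031 -0.0049 -0.0001]
shift mm (current axes) [-1.8  1.2 -1.3]
shift mm (target axes) [-1.8  1.2 -1.3]
force tool [ -8.8   5.1 -56.2] 0.02674747563262662
```

Axial force is up at 56 N, well beyond the 12 N spring, so it has bottomed. I'll ease off a little, trim the side load, and inspect.

```bash
python3 -m pendant '[[[-0.002,-0.004,0],[-1,0.7,-1.2],-1],[[0,0,0],[0,0,0],-1],[[0,0,0],[0,0,0],-1]]' && python3 chk.py; python3 - <<'E'
from h import *
s=observe();T=T_world_cam('wrist',s);im,d=read_camera('wrist')
A=cloud('wrist',d,d>0,T);np.savez('w4',A=A,pos=s['tcp_pos'],q=s['eef_rot'])
a,_=read_camera('scene');i=camera_info('scene');t=np.linalg.inv(T_world_cam('scene'))
uv=cv2.projectPoints(np.array([[.605,.131,.09]]),np.array(i['rvec'],float),np.array(i['tvec'],float),np.array(i['mtx'],float),np.array([i['k1'],0,0,0.]))[0].ravel().astype(int)
c=a[max(uv[1]-60,0):uv[1]+60,uv[0]-60:uv[0]+60];c=cv2.resize(c,(400,400),interpolation=cv2.INTER_CUBIC)
cv2.imwrite('pics/w4.png',np.hstack([c,cv2.resize(im[60:360,130:430],(400,400))]))
E
python3 fit.py w4 | sed -n 1,5p
```

```text
time_s: 11.12
tcp_pos: [0.5926, 0.1338, 0.1211]
eef_rot: [0.007, 0.976, -0.034, 0.216]
force: [-10.5, -0.9, 19.5]
width: 0.0264
grasp_force: 61.8
t 11.125 tcp [0.5926 0.1338 0.1211] z [ 0.4216 -0.0291 -0.9063] x [ 0.9041 -0.0626  0.4226]
turn [-0.0018 -0.0009 -0.    ]
shift mm (current axes) [-1.1  0.8 -1. ]
shift mm (target axes) [-1.1  0.8 -1. ]
force tool [ -1.3   1.7 -22.1] 0.02643031284316251
coupler 1972 1061 off [-2.8   0.79] tilt deg [-1.13 -0.02] res 0.26 at mouth [-4.04  0.77]
shoulder z? [ 6.2 17.  19.6]Traceback (most recent call last):
  File "fit.py", line 18, in <module>
    a=Q[rng.choice(len(Q),3,False)];n=np.cross(a[1]-a[0],a[2]-a[0]);l=np.linalg.norm(n)
        ~~~~~~~~~~^^^^^^^^^^^^^^^^
  File "numpy/random/_generator.pyx", line 864, in numpy.random._generator.Generator.choice
ValueError: a must be a positive integer unless no samples are taken
```

View pics/w4.png

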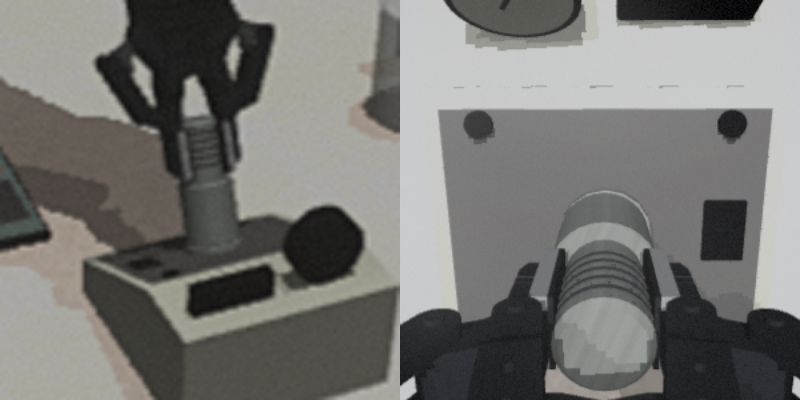

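The wrist and scene views show the bell down on the flange (scene crop (215,245)). The coupler has pitched about 1° in the pads, so I'll check it against the panel normal before trimming.

```bash
sed -i 's/B\[:,2\]>100/(B[:,2]>66)\&((r>40)|(B[:,2]>80))/' fit.py; sed -i 's/W\[:,2\]<.12/W[:,2]<.09/;s/<.075/<.09/' fit.py; python3 fit.py w4 2>/dev/null| sed -n 1,4p;python3 fit.py w2 2>/dev/null| sed -n 1,3p
```

```text
coupler 1972 1061 off [-2.8   0.79] tilt deg [-1.13 -0.02] res 0.26 at mouth [-4.04  0.77]
shoulder z? [ 6.2 17.  19.6]
panel 26492 normal(tool) [ 5.6e-03  6.0e-04 -1.0e+00] world [-0.4166  0.0281  0.9086]
h hist [ 3298 10654 11477  2193     0     0     0     0     0     0     0     0
coupler 2062 1110 off [-2.33  0.71] tilt deg [-0.16 -0.36] res 0.27 at mouth [-2.5   0.32]
shoulder z? [ 6.1 18.3 19.7]
panel 21198 normal(tool) [ 0.0011  0.0013 -1.    ] world [-0.4198  0.0294  0.9071]
```

```bash
python3 -m pendant '[[[0,0.013,0],[-1.2,0,0.5],-1],[[0,0,0],[0,0,0],-1],[[0,0,0],[0,0,0],-1]]' && python3 chk.py; python3 - <<'E'
from h import *
s=observe();T=T_world_cam('wrist',s);im,d=read_camera('wrist')
A=cloud('wrist',d,d>0,T);np.savez('w5',A=A,pos=s['tcp_pos'],q=s['eef_rot']);print(np.round(s['ft_torque'],2))
E
python3 fit.py w5 2>/dev/null| sed -n 1,3p
```

```text
time_s: 11.6
tcp_pos: [0.5919, 0.1339, 0.1205]
eef_rot: [0.008, 0.974, -0.034, 0.223]
force: [-12.1, -1.7, 27.2]
width: 0.0265
grasp_force: 62.9
t 11.6 tcp [0.5919 0.1339 0.1205] z [ 0.4338 -0.0299 -0.9005] x [ 0.8983 -0.0623  0.4349]
turn [-0.0019 -0.0144 -0.0001]
shift mm (current axes) [-0.2  0.8 -1.3]
shift mm (target axes) [-0.3  0.8 -1.3]
force tool [  0.7   2.6 -29.7] 0.02653179832883473
[-0.46  0.32 -0.21]
coupler 1980 1068 off [-2.76  0.8 ] tilt deg [-1.01 -0.03] res 0.26 at mouth [-3.87  0.76]
shoulder z? [ 5.9 16.9 19.5]
panel 25206 normal(tool) [ 0.02    0.0012 -0.9998] world [-0.4159  0.0274  0.909 ]
```

The coupler is now square to within 0.1° with a 30 N push. Travel less grip slip is 99.3 mm, against 99.4 mm expected for home. I'll check that it holds, then hand in.

```bash
python3 -m pendant '[[[0,0,0],[0,0,0.3],-1],[[0,0,0],[0,0,0],-1],[[0,0,0],[0,0,0],-1],[[0,0,0],[0,0,0],-1],[[0,0,0],[0,0,0],-1]]' && python3 chk.py && python3 -c "
from cell import *
f=observe()['force']
import numpy as np
if 20<np.linalg.norm(f)<60: print(sign_off())"
```

```text
time_s: 12.28
tcp_pos: [0.592, 0.1338, 0.1205]
eef_rot: [0.008, 0.974, -0.034, 0.223]
force: [-19.4, -1.2, 34.7]
width: 0.0268
grasp_force: 64.1
t 12.275 tcp [0.592  0.1338 0.1205] z [ 0.434  -0.0297 -0.9004] x [ 0.8983 -0.0625  0.435 ]
turn [-0.002  -0.0146 -0.0003]
shift mm (current axes) [-0.3  0.8 -1.3]
shift mm (target axes) [-0.3  0.8 -1.3]
force tool [ -2.8   2.6 -39.6] 0.026764851205538464
the job is handed in; nothing more can be done
None
```

I handed the job in at 12.3 s with the coupler past its snap and measured home on the nipple flange, square to within about 0.1°, still gripped and held with a steady push of about 40 N; nothing else on the bench was moved on purpose, though I didn't re-check the bystanders.

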